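# Square up four profile blanks in the corner fence with a straightedge

## Task

Pick up the white straightedge by its orange handle and with it push the four loose aluminium blanks sideways, as one group, until they are pressed together against the short side stop with no gaps between them; then turn the straightedge and push the whole row endways until every blank is pressed against the long fence, ends flush. Press firmly but gently each time (about 10 N, never more than 35 N). Put the straightedge back on its blue mat, standing as it was and lying along the mat, and let go; touch the blanks only with the straightedge and leave the other things on the bench alone.

Things in the scene. Friction and masses are not known exactly. Their poses are not given: they have to be found in the camera images.
- fence: Adjustable long fence: a black bar (y from 5 to 290 mm, 40 mm high, 30 mm thick) before two fixed posts. Origin: on the bench, inside corner of fence and stop with the bar fully back. The bar is clamped rigidly at a setting not told, different each time: its upright inner face lies 0 to 25 mm in front of the plane x = 0 (towards -x), parallel to it. Blanks lie at x < 0, y > 0; push them to +x.
- stop: Fixed black profile, the short arm of the L, same origin and axes as the fence. Its inner face is the upright plane y = 0 and runs along x from -230 to -30 mm, 40 mm high, 30 mm thick (towards -y). The row is pushed towards -y against it. Rigid.
- straightedge: White plastic bar 200 mm long (its y axis), 30 mm thick (its x axis), 35 mm high, with an orange handle block on top at the middle: 60 mm long (y), 24 mm thick (x), from 35 to 85 mm above the underside. About 0.3 kg. The same seen from both ends and both sides; both long faces are flat and upright. Origin: centre of the underside. Starts standing on the mat. Grip the handle across its 24 mm.
- mat: Fixed flat blue mat, 250 mm (its y axis) by 110 mm (x), 3 mm thick, on the bench: the straightedge's place. Origin: centre of its underside.
- blank1: Loose aluminium profile blank with a dark line along its top, lying on the bench in a row of four before the fence, 90 mm long (its x axis, roughly across the fence), 30 mm wide (y), 30 mm high, 0.11 to 0.23 kg. Origin: centre of the underside. All four are alike; blank1 starts nearest the side stop, blank4 farthest, and they stay in that order.
- blank2: Loose aluminium profile blank with a dark line along its top, lying on the bench in a row of four before the fence, 90 mm long (its x axis, roughly across the fence), 30 mm wide (y), 30 mm high, 0.11 to 0.23 kg. Origin: centre of the underside. All four are alike; blank1 starts nearest the side stop, blank4 farthest, and they stay in that order.
- blank3: Loose aluminium profile blank with a dark line along its top, lying on the bench in a row of four before the fence, 90 mm long (its x axis, roughly across the fence), 30 mm wide (y), 30 mm high, 0.11 to 0.23 kg. Origin: centre of the underside. All four are alike; blank1 starts nearest the side stop, blank4 farthest, and they stay in that order.
- blank4: Loose aluminium profile blank with a dark line along its top, lying on the bench in a row of four before the fence, 90 mm long (its x axis, roughly across the fence), 30 mm wide (y), 30 mm high, 0.11 to 0.23 kg. Origin: centre of the underside. All four are alike; blank1 starts nearest the side stop, blank4 farthest, and they stay in that order.
- jar: Clear jar with a red lid, 84 mm wide, 120 mm high. Bystander, not to be disturbed. Origin on its underside.
- carton: Closed cardboard carton 110 x 80 x 60 mm high. Bystander, not to be disturbed. Origin on its underside.
- screwdriver: Red-handled screwdriver, 190 mm. Bystander, not to be disturbed. Origin on its underside.
- wrench: Steel wrench, 170 mm. Bystander, not to be disturbed. Origin on its underside.
- fingertip: Black finger module with a white round tip, about 100 mm long, 35 mm high. Bystander, not to be disturbed. Origin on its underside.
- mug: White mug, 80 mm wide, 90 mm high. Bystander, not to be disturbed. Origin on its underside.
There are look-alikes about, which are no part of the job. Leave any pink look-alike of the stop alone.

How it is judged:
By the outcome, as a careful person would: the job done as asked, in the order asked, and still so for the second after the job is handed in, with the robot touching nothing.
It also fails if it takes over 72 s, if anything falls off the work surface, if the arm or the gripper's body presses on something with over 40 N, if the wrist force passes 120 N, or if a joint passes its speed limit or range.

## Robot

A 7-joint arm with a two-finger parallel gripper is mounted at the origin on the work surface. World frame = base frame: x ahead of the robot, y to its left, z up, the work surface at z = 0. Lengths are in m, angles in rad, forces in N, time in s.
With the tool pointing down it reaches from about 0.425 to 0.925 m from the base axis. Payload 6.8 kg.
Tool frame: the origin (TCP) lies at the very end of the fingers, on their centre line; the grasp point (between the pads) lies 19 mm behind it; z points along the fingers, y is the line along which they close (so a half turn about z gives the same grasp; the last joint's range is limited). The gripper opens to 85 mm and grips with 20 to 120 N. Pads are 22 mm wide; open, the fingers measure 114 mm over their backs; the gripper's body (76 mm by 85 mm) begins 54 mm behind the grasp point. The pads swing forward as they close: fully open they stand 13 mm farther back than shut.
Start: joints at [1.15, 0.477, 0.022, 1.555, -0.011, 1.109, -0.083], TCP at [0.208, -0.642, 0.231] pointing down, gripper open.
Joint ranges: [-2.96, 2.96], [-0.34, 2.1], [-1.41, 1.46], [0.24, 2.44], [-1.37, 4.51], [0.17, 1.92], [-2.96, 2.96]. Speed limits (rad/s): [2.39, 2.39, 3.14, 3.14, 3.14, 3.14, 3.14].

## Interface

Orientations are given as a rotation vector (axis times angle).
In Python, from bench import r gives the robot as it stands.
- The arm moves only by the shell command python3 -m jog 'ROWS' [FORCE]. ROWS is JSON, a list of rows, each an object of numbers: "fingers": the finger opening in m, from 0 to 0.0854; "x", "y", "z": the shift along the tool's x, y, z in m; "rx", "ry", "rz": the turn, a rotation vector about the tool's x, y, z in degrees. In form: [{"fingers": .., "x": .., "y": .., "z": .., "rx": .., "ry": .., "rz": ..}, ...]. A call has 1 to 8 rows; each row shifts and turns the commanded pose from where the row before left it, along the tool's axes as they then stand; what a row does not reach is not made up. A row lasts 1/8 s, in which the tool goes at most 62.5 mm and 10.7 degrees, less where a joint would pass 70% of its speed; a pose out of reach is approached as far as the arm can. A call is refused whole if a number of a shift passes 0.0625 or a number of a turn 10.7, either way. A call with a gripper value outside its range is refused whole. The fingers move at their own pace and stop on an object; FORCE is the grip in N (left out, the last holds). Time passes only in rows, so rows that do not move let the fingers close. It gives the time, the measured TCP pose, the force, the opening and the grip force at its end, in the units of the state.
- r.get_obs(): the state, without advancing time (a new reading comes with each control period).
- r.grab_frame(name): name is "side" or "top"; returns (picture, depth): 384x512x3 uint8, red, green, blue; 384x512 float32, m along the optical axis (not along the pixel's ray), 0 where there is no reading.
- r.get_calibration(name): a dict with "mtx" (3x3 intrinsics, pixels), "extrinsics" (4x4, takes a point from camera to world coordinates). Camera axes: x right, y down, z forward; pixel columns grow to the right and rows downward; lengths in m; the calibration is good to about 2 mm. A picture is of the moment at which its call begins. get_calibration takes no time and is no camera call.
- r.hand_in(): hands the job in; it is judged then, once.
Trained networks look in the newest picture that a camera, given by its name, has taken for a name from the list of things; names that differ only in an ending like _2 or _b are one class to them, and where a whole thing is asked for, a point or a joint stands for the part that bears it (a point fixed in the world has none). Each returns a list of dicts, best first, with "score" (0 to 1); they miss things now and then, are a little off and sometimes report something else, mostly with a low value. They report only what shows in the picture. A call takes as long as a camera call. They do not tell look-alikes from the thing itself.
- r.search_frame(target, camera): "xyz" ([x, y, z] in m, in world coordinates, good to about 4 mm: the middle of the surface that is visible of it).
- r.landmark_of(target, camera): "xyz" ([x, y, z] in m, in world coordinates, good to about 4 mm: a listed point, or the origin of a listed thing).
The state is a dict: "clock": time; "joints": joint angles; "qvel": joint speeds; "tau": joint torques, N m; "tcp_pos": TCP position; "orientation": TCP orientation; "contact_force": force on the tool from outside, world axes, zero at the start; "moment": the same for the moment, N m; "grip_width": finger opening in m; "gripper_force": force on a finger pad.
Only numpy, scipy, OpenCV 4.12 (cv2) and the standard library are available. Lean on these libraries where they do the work, as an engineer would, in place of code of your own. Each camera call takes 0.05 s, during which the arm holds its last target. There are 200 camera calls.

## Working session

There is one attempt and no reset: what is moved stays moved. The work goes in short steps, Python scripts to look and compute and a shell command to move; the robot and the scene stay as the last step left them, time stands still between calls to the robot, and variables do not carry over. Pictures are saved under pics/ and viewed, at most 10 in all, crops included, and the job is handed in when it is done.

```bash
mkdir -p pics; ls; cat > h.py <<'E'
import numpy as np, cv2
from scipy.spatial.transform import Rotation as R
from bench import r
def cloud(n,d):
    c=r.get_calibration(n);K=np.array(c["mtx"]);T=np.array(c["extrinsics"])
    v,u=np.mgrid[:d.shape[0],:d.shape[1]]
    P=np.stack([(u-K[0,2])*d/K[0,0],(v-K[1,2])*d/K[1,1],d],-1)
    W=P@T[:3,:3].T+T[:3,3]; W[d==0]=np.nan
    return W
def shot(n,name):
    im,d=r.grab_frame(n); cv2.imwrite(f'pics/{name}.png',cv2.cvtColor(im,cv2.COLOR_RGB2BGR)); np.save(f'pics/{name}.npy',d)
    return im,d,cloud(n,d)
E
python3 - <<'E'
from h import *
o=r.get_obs()
print({k:np.round(v,3) for k,v in o.items()})
for n in("top","side"):
    im,d,W=shot(n,n+"0")
    for t in("fence","stop","straightedge","mat","blank1"):
        print(n,t,[(np.round(x["xyz"],3).tolist(),round(x["score"],2)) for x in r.landmark_of(t,n)][:6])
E
cd pics; python3 -c "
import cv2;import numpy as np
cv2.imwrite('both.png',np.vstack([cv2.imread('top0.png')]))"
```

```text
pics
{'clock': np.float64(0.0), 'joints': array([ 1.15 ,  0.478,  0.022,  1.556, -0.012,  1.109, -0.083]), 'qvel': array([-0.001, -0.   ,  0.001,  0.002, -0.001, -0.001, -0.   ]), 'tau': array([-0.0000e+00, -5.9646e+01,  1.6080e+00, -2.8120e+01,  1.2000e-02,
        9.0000e-03, -0.0000e+00]), 'tcp_pos': array([ 0.208, -0.642,  0.23 ]), 'orientation': array([-3.101e+00, -4.890e-01,  1.000e-03]), 'contact_force': array([ 0.535, -0.352,  0.855]), 'moment': array([ 0.021, -0.002,  0.027]), 'gripper_force': np.float64(0.0), 'grip_width': np.float64(0.085)}
top fence [([0.692, -0.107, -0.002], 0.73)]
top stop [([0.691, -0.104, -0.001], 0.78), ([0.478, -0.478, 0.001], 0.6)]
top straightedge [([0.422, 0.372, 0.001], 0.98), ([0.691, -0.106, 0.003], 0.24)]
top mat [([0.422, 0.37, 0.001], 0.82)]
top blank1 [([0.575, -0.011, -0.0], 0.8), ([0.585, -0.055, -0.0], 0.66), ([0.572, 0.038, 0.002], 0.59), ([0.576, 0.082, -0.0], 0.49)]
side fence [([0.686, -0.11, -0.004], 0.65)]
side stop [([0.482, -0.477, 0.003], 0.97), ([0.688, -0.108, -0.0], 0.59)]
side straightedge [([0.423, 0.374, 0.004], 0.8)]
side mat [([0.423, 0.372, 0.004], 0.57), ([0.691, -0.106, -0.002], 0.44), ([0.547, -0.455, 0.002], 0.44)]
side blank1 [([0.579, -0.01, -0.0], 0.95), ([0.572, 0.035, 0.001], 0.85), ([0.569, 0.078, -0.004], 0.71), ([0.587, -0.052, -0.002], 0.59)]
```

View pics/top0.png

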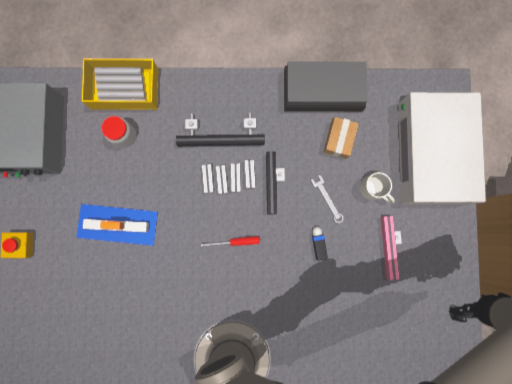

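View pics/side0.png

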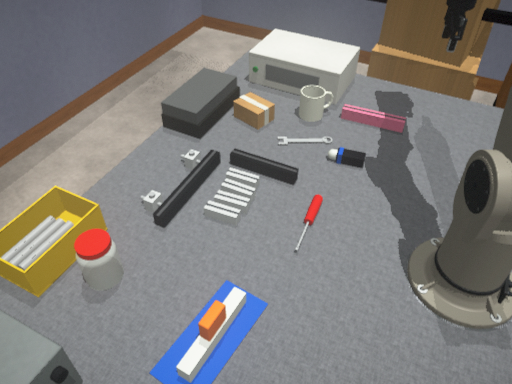

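Top picture: the fence is at (220,140), the real black stop at (271,183) and the pink look-alike at (390,247). The four blanks are at x=207, 221, 236 and 250, y≈178. The straightedge is on the mat at (115,226). The only other stop-like thing is the pink one, and it doesn't adjoin the fence, so the black profile is the stop. Next I'll get precise rectangles.

```bash
cat > m.py <<'E'
from h import *
def rect(P,name):
    (c,s,a)=cv2.minAreaRect((P[:,:2]*1000).astype(np.float32)); print(name,len(P),np.round(c,1),np.round(s,1),round(a,1),'z',np.round(np.percentile(P[:,2],[5,50,95])*1000,0))
def scene(n,tag):
    im=cv2.cvtColor(cv2.imread(f'pics/{tag}.png'),cv2.COLOR_BGR2HSV);W=cloud(n,np.load(f'pics/{tag}.npy'))
    X,Y,Z=W[...,0],W[...,1],W[...,2];H,S,V=[im[...,i].astype(int) for i in range(3)]
    def comps(m,name,amin):
        k,l,st,_=cv2.connectedComponentsWithStats(m.astype(np.uint8),connectivity=4)
        for i in range(1,k):
            if st[i,4]>=amin: rect(W[l==i],name)
    near=(X>.3)&(X<.8)&(Y>-.2)&(Y<.5)
    comps(near&(Z>.035)&(Z<.048)&(V<90)&(S<90),n+' black40',60)
    comps(near&(Z>.022)&(Z<.036)&(X>.45)&(X<.66)&(Y>-.09)&(Y<.12),n+' blanks',30)
    comps(near&(H>100)&(H<130)&(S>150)&(Z<.02),n+' mat',30)
    comps(near&(Z>.026)&(Z<.045)&(V>150)&(S<70)&(Y>.2),n+' white',30)
    comps(near&(Z>.075)&(Z<.095)&(H<20)&(S>150)&(Y>.28)&(X<.55),n+' orange',8)
if __name__=="__main__":
    scene("top","top0");scene("side","side0")
E
python3 m.py
python3 - <<'E'
import cv2
a=cv2.imread('pics/top0.png')[110:260,60:300]; cv2.imwrite('pics/c0.png',cv2.resize(a,None,fx=3.3,fy=3.3,interpolation=cv2.INTER_CUBIC))
E
```

```text
top black40 231 [706.9  40.1] [ 11.7 279.6] 1.3 z [36. 41. 45.]
top black40 98 [690.1 -51.5] [ 10.4 102.9] 1.3 z [36. 40. 44.]
top black40 161 [686.5  91.4] [ 10.1 176.7] 0.4 z [36. 40. 45.]
top black40 116 [ 590.8 -114.1] [129.5   9.9] 0.1 z [36. 40. 45.]
top black40 177 [ 557.7 -135.5] [196.   10.1] 1.2 z [36. 40. 45.]
top blanks 247 [589.1 -56.6] [90.7 29.7] 3.7 z [25. 30. 35.]
top blanks 254 [577.6 -11.4] [88.7 29.1] 0.3 z [25. 30. 34.]
top blanks 253 [574.   79.7] [90.2 30.2] 5.4 z [25. 30. 35.]
top blanks 256 [570.7  34. ] [89.6 29.8] 5.8 z [24. 30. 35.]
top mat 1745 [424.6 372.1] [248.1 106.9] 84.3 z [-3.  3.  8.]
top white 166 [426.1 441.2] [56.3 28.5] 89.9 z [33. 38. 42.]
top white 217 [418.8 307.6] [75.5 29.5] 86.8 z [32. 38. 43.]
top orange 131 [420.3 368.4] [57.3 18.5] 89.9 z [82. 87. 92.]
side black40 423 [ 555.8 -122.8] [198.7  34.9] 1.1 z [36. 38. 41.]
side black40 238 [706.4  42. ] [ 12.1 286. ] 1.1 z [36. 39. 41.]
side black40 428 [687.7  42. ] [ 18.1 284.2] 0.5 z [36. 39. 41.]
side blanks 295 [585.7 -52.9] [90. 34.] 4.7 z [24. 29. 31.]
side blanks 317 [573.4  -6.8] [91.6 33.6] 0.6 z [24. 28. 31.]
side blanks 343 [568.2  36.9] [91.5 34.5] 3.6 z [24. 28. 31.]
side blanks 370 [571.4  83.4] [91.7 32.3] 5.0 z [24. 29. 32.]
side mat 3334 [425.1 374.2] [249.6 111.2] 84.1 z [-0.  2.  5.]
side white 1090 [419.6 372.6] [199.8  30.7] 86.8 z [34. 37. 40.]
side orange 404 [419.4 373.1] [59.2 24. ] 87.6 z [80. 87. 89.]
```

View pics/c0.png

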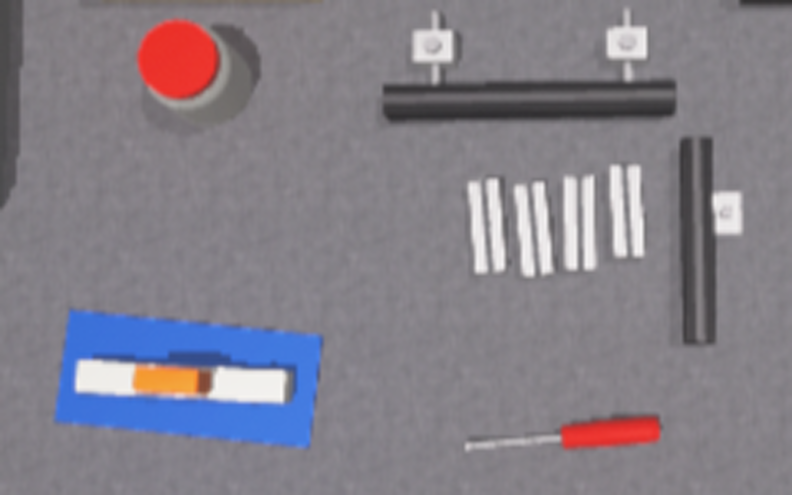

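The crop confirms it: black fence and stop, four blanks with dark lines, and the white and orange bar on the blue mat. The layout, in mm:

| Item | Position | Yaw |
|---|---|---|
| Fence frame origin | (689, -107) | 1.1° |
| Fence face | x ≈ 682 | – |
| Straightedge | (420, 372.5) | -3.2° |
| Mat | (425, 373) | -5.8° |

First move: turn the tool by +68.8° world yaw, then swing around.

```bash
python3 -m jog '[{"fingers":0.0854,"rz":-9.8},{"rz":-9.8},{"rz":-9.8},{"rz":-9.8},{"rz":-9.8},{"rz":-9.8},{"rz":-10}]' 
python3 -m jog '[{"x":0.045,"y":0.034},{"x":0.045,"y":0.034},{"x":0.045,"y":0.034},{"x":0.045,"y":0.034},{"x":0.045,"y":0.034},{"x":0.045,"y":0.034},{"x":0.045,"y":0.034},{"x":0.045,"y":0.034}]'
```

```text
validation failed for argument at $[0]...
validation failed for argument at $[0]...
```

```bash
python3 -m jog '[{"fingers":0.085,"x":0,"y":0,"z":0,"rx":0,"ry":0,"rz":-9.8},{"fingers":0.085,"x":0,"y":0,"z":0,"rx":0,"ry":0,"rz":-9.8},{"fingers":0.085,"x":0,"y":0,"z":0,"rx":0,"ry":0,"rz":-9.8},{"fingers":0.085,"x":0,"y":0,"z":0,"rx":0,"ry":0,"rz":-9.8},{"fingers":0.085,"x":0,"y":0,"z":0,"rx":0,"ry":0,"rz":-9.8},{"fingers":0.085,"x":0,"y":0,"z":0,"rx":0,"ry":0,"rz":-9.8},{"fingers":0.085,"x":0,"y":0,"z":0,"rx":0,"ry":0,"rz":-10}]'
```

```text
clock: 1.48
tcp_pos: [0.2077, -0.6423, 0.2313]
orientation: [2.278, 2.163, -0.0]
contact_force: [-0.5, -0.1, -0.6]
grip_width: 0.0849
gripper_force: 0.0
```

```bash
python3 -m jog '[{"fingers":0.085,"x":0.045,"y":0.034,"z":0,"rx":0,"ry":0,"rz":0},{"fingers":0.085,"x":0.045,"y":0.034,"z":0,"rx":0,"ry":0,"rz":0},{"fingers":0.085,"x":0.045,"y":0.034,"z":0,"rx":0,"ry":0,"rz":0},{"fingers":0.085,"x":0.045,"y":0.034,"z":0,"rx":0,"ry":0,"rz":0},{"fingers":0.085,"x":0.045,"y":0.034,"z":0,"rx":0,"ry":0,"rz":0},{"fingers":0.085,"x":0.045,"y":0.034,"z":0,"rx":0,"ry":0,"rz":0},{"fingers":0.085,"x":0.045,"y":0.034,"z":0,"rx":0,"ry":0,"rz":0},{"fingers":0.085,"x":0.045,"y":0.034,"z":0,"rx":0,"ry":0,"rz":0}]' && python3 -m jog '[{"fingers":0.085,"x":0.05,"y":0.003,"z":0,"rx":0,"ry":0,"rz":0},{"fingers":0.085,"x":0.05,"y":0.003,"z":0,"rx":0,"ry":0,"rz":0},{"fingers":0.085,"x":0.05,"y":0.003,"z":0,"rx":0,"ry":0,"rz":0},{"fingers":0.085,"x":0.05,"y":0.003,"z":0,"rx":0,"ry":0,"rz":0},{"fingers":0.085,"x":0.05,"y":0.003,"z":0,"rx":0,"ry":0,"rz":0},{"fingers":0.085,"x":0.05,"y":0.003,"z":0,"rx":0,"ry":0,"rz":0}]'
```

```text
clock: 2.48
tcp_pos: [0.5009, -0.2972, 0.2316]
orientation: [2.284, 2.156, -0.0]
contact_force: [-0.4, -0.5, 0.9]
grip_width: 0.0848
gripper_force: 0.0
clock: 3.22
tcp_pos: [0.5352, 0.0015, 0.2316]
orientation: [2.284, 2.156, 0.001]
contact_force: [0.1, 0.1, 1.2]
grip_width: 0.0853
gripper_force: 0.0
```

```bash
python3 -m jog '[{"fingers":0.085,"x":0.0455,"y":-0.017,"z":0.01,"rx":0,"ry":0,"rz":0},{"fingers":0.085,"x":0.0455,"y":-0.017,"z":0.01,"rx":0,"ry":0,"rz":0},{"fingers":0.085,"x":0.0455,"y":-0.017,"z":0.01,"rx":0,"ry":0,"rz":0},{"fingers":0.085,"x":0.0455,"y":-0.017,"z":0.01,"rx":0,"ry":0,"rz":0},{"fingers":0.085,"x":0.0455,"y":-0.017,"z":0.01,"rx":0,"ry":0,"rz":0},{"fingers":0.085,"x":0.0455,"y":-0.017,"z":0.01,"rx":0,"ry":0,"rz":0},{"fingers":0.085,"x":0.0455,"y":-0.017,"z":0.01,"rx":0,"ry":0,"rz":0},{"fingers":0.085,"x":0.0455,"y":-0.017,"z":0.01,"rx":0,"ry":0,"rz":0}]'
```

```text
clock: 4.22
tcp_pos: [0.4199, 0.3726, 0.1512]
orientation: [2.284, 2.156, 0.001]
contact_force: [0.2, 0.4, -0.6]
grip_width: 0.0853
gripper_force: 0.0
```

```bash
python3 -m jog '[{"fingers":0.085,"x":0,"y":0,"z":0.03,"rx":0,"ry":0,"rz":0},{"fingers":0.085,"x":0,"y":0,"z":0.03,"rx":0,"ry":0,"rz":0},{"fingers":0.085,"x":0,"y":0,"z":0.03,"rx":0,"ry":0,"rz":0},{"fingers":0.085,"x":0,"y":0,"z":0.015,"rx":0,"ry":0,"rz":0},{"fingers":0.085,"x":0,"y":0,"z":0,"rx":0,"ry":0,"rz":0}]' && python3 -m jog '[{"fingers":0.015,"x":0,"y":0,"z":0,"rx":0,"ry":0,"rz":0},{"fingers":0.015,"x":0,"y":0,"z":0,"rx":0,"ry":0,"rz":0},{"fingers":0.015,"x":0,"y":0,"z":0,"rx":0,"ry":0,"rz":0},{"fingers":0.015,"x":0,"y":0,"z":0,"rx":0,"ry":0,"rz":0},{"fingers":0.015,"x":0,"y":0,"z":0,"rx":0,"ry":0,"rz":0},{"fingers":0.015,"x":0,"y":0,"z":0,"rx":0,"ry":0,"rz":0},{"fingers":0.015,"x":0,"y":0,"z":0,"rx":0,"ry":0,"rz":0}]' 90
```

```text
clock: 4.85
tcp_pos: [0.4198, 0.3709, 0.0457]
orientation: [-2.284, -2.157, 0.002]
contact_force: [-0.6, 0.7, -0.6]
grip_width: 0.0854
gripper_force: 0.0
clock: 5.72
tcp_pos: [0.4204, 0.3715, 0.047]
orientation: [2.284, 2.157, 0.001]
contact_force: [1.0, -1.8, 5.8]
grip_width: 0.0234
gripper_force: 88.1
```

```bash
python3 -m jog '[{"fingers":0.015,"x":0,"y":0,"z":-0.03,"rx":0,"ry":0,"rz":0},{"fingers":0.015,"x":0,"y":0,"z":-0.05,"rx":0,"ry":0,"rz":0},{"fingers":0.015,"x":-0.0354,"y":0.0267,"z":0,"rx":0,"ry":0,"rz":0},{"fingers":0.015,"x":-0.0354,"y":0.0267,"z":0,"rx":0,"ry":0,"rz":0},{"fingers":0.015,"x":-0.0354,"y":0.0267,"z":0,"rx":0,"ry":0,"rz":0},{"fingers":0.015,"x":-0.0354,"y":0.0267,"z":0,"rx":0,"ry":0,"rz":0},{"fingers":0.015,"x":-0.0354,"y":0.0267,"z":0,"rx":0,"ry":0,"rz":0},{"fingers":0.015,"x":-0.0354,"y":0.0267,"z":0,"rx":0,"ry":0,"rz":0}]' && python3 -m jog '[{"fingers":0.015,"x":0,"y":0,"z":0,"rx":0,"ry":0,"rz":10.7},{"fingers":0.015,"x":0,"y":0,"z":0,"rx":0,"ry":0,"rz":10.7},{"fingers":0.015,"x":0,"y":0,"z":0,"rx":0,"ry":0,"rz":10.7},{"fingers":0.015,"x":0,"y":0,"z":0,"rx":0,"ry":0,"rz":10.7},{"fingers":0.015,"x":0,"y":0,"z":0,"rx":0,"ry":0,"rz":10.7},{"fingers":0.015,"x":0,"y":0,"z":0,"rx":0,"ry":0,"rz":10.7},{"fingers":0.015,"x":0,"y":0,"z":0,"rx":0,"ry":0,"rz":10.7},{"fingers":0.015,"x":0,"y":0,"z":0,"rx":0,"ry":0,"rz":10.7}]'
python3 - <<'E'
from h import *
im,d,W=shot("side","s1"); im,d,W=shot("top","t1")
o=r.get_obs();print(R.from_rotvec(o["orientation"]).as_matrix().round(3),o['joints'].round(2),o['contact_force'])
E
```

```text
clock: 6.72
tcp_pos: [0.5679, 0.1484, 0.1257]
orientation: [-2.284, -2.157, 0.002]
contact_force: [0.1, 0.7, -3.1]
grip_width: 0.0234
gripper_force: 89.2
clock: 7.72
tcp_pos: [0.5671, 0.1499, 0.1256]
orientation: [3.141, 0.021, -0.002]
contact_force: [-0.2, 0.3, -3.8]
grip_width: 0.0232
gripper_force: 89.2
[[ 1.     0.019 -0.001]
 [ 0.019 -1.    -0.001]
 [-0.001  0.001 -1.   ]] [-0.18  0.47 -0.24  1.85  0.14  0.84 -2.04] [ 0.24913638 -0.22294621 -2.62442281]
```

View pics/s1.png

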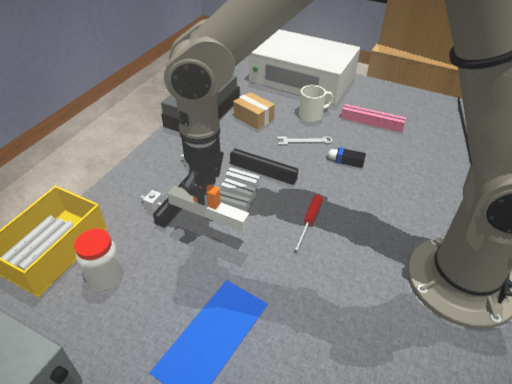

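The straightedge is held level along x at px (210,207), clear of the blanks. I'll check its pose in the hand.

```bash
cat >> h.py <<'E'
def bar(n,tag,z,y0=-.2,y1=.5):
    im=cv2.cvtColor(cv2.imread(f'pics/{tag}.png'),cv2.COLOR_BGR2HSV);W=cloud(n,np.load(f'pics/{tag}.npy'))
    m=(abs(W[...,2]-z)<.004)&(im[...,1]<70)&(im[...,2]>130)&(W[...,0]>.35)&(W[...,0]<.75)&(W[...,1]>y0)&(W[...,1]<y1)
    (c,s,a)=cv2.minAreaRect((W[m][:,:2]*1000).astype(np.float32)); P=W[m][:,:2]; u,_,vt=np.linalg.svd(P-P.mean(0),full_matrices=False)
    print(n,m.sum(),np.round(c,1),np.round(s,1),round(a,2),'pca',np.degrees(np.arctan2(vt[0,1],vt[0,0])).round(2),'z',np.median(W[m][:,2]).round(4))
E
python3 - <<'E'
from h import *
bar("side","s1",.117,.08,.22); bar("top","t1",.117,.08,.22)
E
```

```text
side 598 [565.3 152.5] [199.3  33.3] 1.17 pca -178.56 z 0.1156
top 55 [645.8 145.7] [40.1 18.3] 1.83 pca -161.74 z 0.1168
```

```bash
python3 -m jog '[{"fingers":0.015,"x":0,"y":0,"z":0.025,"rx":0,"ry":0,"rz":0},{"fingers":0.015,"x":0,"y":0,"z":0.025,"rx":0,"ry":0,"rz":0},{"fingers":0.015,"x":0,"y":0,"z":0.02,"rx":0,"ry":0,"rz":0},{"fingers":0.015,"x":0,"y":0,"z":0.008,"rx":0,"ry":0,"rz":0},{"fingers":0.015,"x":0,"y":0.01,"z":0,"rx":0,"ry":0,"rz":0},{"fingers":0.015,"x":0,"y":0.01,"z":0,"rx":0,"ry":0,"rz":0},{"fingers":0.015,"x":0,"y":0,"z":0,"rx":0,"ry":0,"rz":0}]' && python3 -m jog '[{"fingers":0.015,"x":0,"y":0.005,"z":0,"rx":0,"ry":0,"rz":0},{"fingers":0.015,"x":0,"y":0.005,"z":0,"rx":0,"ry":0,"rz":0},{"fingers":0.015,"x":0,"y":0.005,"z":0,"rx":0,"ry":0,"rz":0},{"fingers":0.015,"x":0,"y":0.005,"z":0,"rx":0,"ry":0,"rz":0},{"fingers":0.015,"x":0,"y":0.005,"z":0,"rx":0,"ry":0,"rz":0},{"fingers":0.015,"x":0,"y":0.005,"z":0,"rx":0,"ry":0,"rz":0},{"fingers":0.015,"x":0,"y":0.005,"z":0,"rx":0,"ry":0,"rz":0},{"fingers":0.015,"x":0,"y":0.005,"z":0,"rx":0,"ry":0,"rz":0}]'
```

```text
clock: 8.7
tcp_pos: [0.5689, 0.1281, 0.049]
orientation: [3.141, 0.027, 0.002]
contact_force: [-0.2, 0.5, -3.3]
grip_width: 0.0227
gripper_force: 89.3
clock: 9.7
tcp_pos: [0.5691, 0.0902, 0.0484]
orientation: [-3.141, -0.031, -0.0]
contact_force: [-0.3, 3.7, -2.4]
grip_width: 0.023
gripper_force: 89.4
```

```bash
python3 -m jog '[{"fingers":0.015,"x":0,"y":0.005,"z":0,"rx":0,"ry":0,"rz":0},{"fingers":0.015,"x":0,"y":0.005,"z":0,"rx":0,"ry":0,"rz":0},{"fingers":0.015,"x":0,"y":0.005,"z":0,"rx":0,"ry":0,"rz":0},{"fingers":0.015,"x":0,"y":0.005,"z":0,"rx":0,"ry":0,"rz":0},{"fingers":0.015,"x":0,"y":0.005,"z":0,"rx":0,"ry":0,"rz":0},{"fingers":0.015,"x":0,"y":0.005,"z":0,"rx":0,"ry":0,"rz":0},{"fingers":0.015,"x":0,"y":0.005,"z":0,"rx":0,"ry":0,"rz":0},{"fingers":0.015,"x":0,"y":0.005,"z":0,"rx":0,"ry":0,"rz":0}]' && python3 -m jog '[{"fingers":0.015,"x":0,"y":0.003,"z":0,"rx":0,"ry":0,"rz":0},{"fingers":0.015,"x":0,"y":0.003,"z":0,"rx":0,"ry":0,"rz":0},{"fingers":0.015,"x":0,"y":0.003,"z":0,"rx":0,"ry":0,"rz":0},{"fingers":0.015,"x":0,"y":0.002,"z":0,"rx":0,"ry":0,"rz":0},{"fingers":0.015,"x":0,"y":0.002,"z":0,"rx":0,"ry":0,"rz":0}]'
```

```text
clock: 10.7
tcp_pos: [0.5699, 0.05, 0.0484]
orientation: [-3.141, -0.031, -0.0]
contact_force: [0.1, 4.9, -1.6]
grip_width: 0.023
gripper_force: 89.4
clock: 11.32
tcp_pos: [0.5701, 0.0372, 0.0484]
orientation: [-3.141, -0.031, -0.0]
contact_force: [-0.0, 6.5, -0.8]
grip_width: 0.0233
gripper_force: 89.5
```

```bash
python3 -m jog '[{"fingers":0.015,"x":0,"y":0.002,"z":0,"rx":0,"ry":0,"rz":0},{"fingers":0.015,"x":0,"y":0.002,"z":0,"rx":0,"ry":0,"rz":0},{"fingers":0.015,"x":0,"y":0.001,"z":0,"rx":0,"ry":0,"rz":0},{"fingers":0.015,"x":0,"y":0.001,"z":0,"rx":0,"ry":0,"rz":0}]' && python3 -m jog '[{"fingers":0.015,"x":0,"y":0.001,"z":0,"rx":0,"ry":0,"rz":0},{"fingers":0.015,"x":0,"y":0.001,"z":0,"rx":0,"ry":0,"rz":0}]'
```

```text
clock: 11.82
tcp_pos: [0.5702, 0.0313, 0.0484]
orientation: [-3.141, -0.031, -0.0]
contact_force: [-0.6, 4.9, -1.9]
grip_width: 0.0232
gripper_force: 89.5
clock: 12.08
tcp_pos: [0.5702, 0.0293, 0.0484]
orientation: [-3.141, -0.031, -0.0]
contact_force: [-0.2, 5.0, -0.9]
grip_width: 0.0229
gripper_force: 89.5
```

```bash
python3 -m jog '[{"fingers":0.015,"x":0,"y":0.001,"z":0,"rx":0,"ry":0,"rz":0},{"fingers":0.015,"x":0,"y":0.001,"z":0,"rx":0,"ry":0,"rz":0}]' && python3 -m jog '[{"fingers":0.015,"x":0,"y":0.001,"z":0,"rx":0,"ry":0,"rz":0}]'  && python3 -m jog '[{"fingers":0.015,"x":0,"y":0.0007,"z":0,"rx":0,"ry":0,"rz":0}]'
```

```text
clock: 12.32
tcp_pos: [0.5702, 0.0273, 0.0483]
orientation: [-3.141, -0.031, -0.0]
contact_force: [-0.4, 6.2, -1.1]
grip_width: 0.0231
gripper_force: 89.5
clock: 12.45
tcp_pos: [0.5703, 0.0263, 0.0484]
orientation: [-3.141, -0.031, -0.0]
contact_force: [-0.4, 6.1, -1.2]
grip_width: 0.0232
gripper_force: 89.5
clock: 12.58
tcp_pos: [0.5703, 0.0256, 0.0484]
orientation: [-3.141, -0.031, -0.0]
contact_force: [-0.1, 5.7, -0.9]
grip_width: 0.0234
gripper_force: 89.5
```

```bash
python3 -m jog '[{"fingers":0.015,"x":0,"y":0.0007,"z":0,"rx":0,"ry":0,"rz":0}]' | grep -E "pos|contact";python3 -m jog '[{"fingers":0.015,"x":0,"y":0.0007,"z":0,"rx":0,"ry":0,"rz":0}]' | grep -E "pos|contact"; python3 -m jog '[{"fingers":0.015,"x":0,"y":0.0005,"z":0,"rx":0,"ry":0,"rz":0}]' | grep -E "pos|contact"
```

```text
tcp_pos: [0.5703, 0.0255, 0.0484]
contact_force: [0.5, 7.4, -0.6]
tcp_pos: [0.5703, 0.0254, 0.0484]
contact_force: [0.2, 7.9, -2.1]
tcp_pos: [0.5703, 0.0254, 0.0484]
contact_force: [-0.3, 9.8, -1.6]
```

```bash
python3 - <<'E'
from h import *
im,d,W=shot("side","s2")
bar("side","s2",.0385,-.02,.1)
Z,X,Y=W[...,2],W[...,0],W[...,1]
m=(Z>.022)&(Z<.033)&(X>.45)&(X<.665)&(Y>-.105)&(Y<.02)
a=cv2.resize(im[130:240,150:310],None,fx=5,fy=5,interpolation=cv2.INTER_CUBIC);cv2.imwrite('pics/c2.png',a[...,::-1])
E
```

```text
side 512 [568.4  27.9] [200.7  33.1] 1.1 pca -178.44 z 0.0381
```

View pics/c2.png

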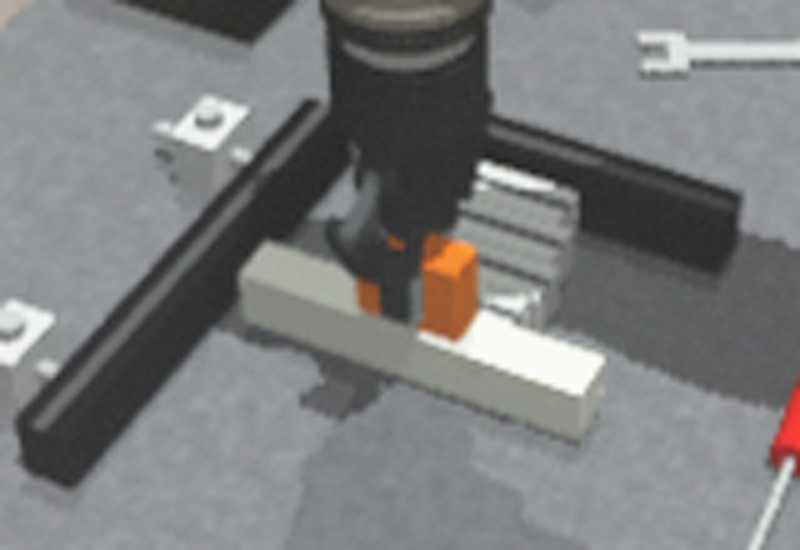

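At 9.8 N it has stopped at y=0.0254, and 25.7 was expected; the row sits closed against the stop in the crop at (520,240). I'll press slightly more, then back off and lift.

```bash
python3 -m jog '[{"fingers":0.015,"x":0,"y":0.001,"z":0,"rx":0,"ry":0,"rz":0},{"fingers":0.015,"x":0,"y":0.0005,"z":0,"rx":0,"ry":0,"rz":0},{"fingers":0.015,"x":0,"y":0,"z":0,"rx":0,"ry":0,"rz":0}]'; python3 -m jog '[{"fingers":0.015,"x":0,"y":-0.002,"z":0,"rx":0,"ry":0,"rz":0},{"fingers":0.015,"x":0,"y":-0.002,"z":0,"rx":0,"ry":0,"rz":0},{"fingers":0.015,"x":0,"y":-0.004,"z":0,"rx":0,"ry":0,"rz":0},{"fingers":0.015,"x":0,"y":-0.01,"z":0,"rx":0,"ry":0,"rz":0},{"fingers":0.015,"x":0,"y":-0.01,"z":0,"rx":0,"ry":0,"rz":0},{"fingers":0.015,"x":0,"y":0,"z":-0.04,"rx":0,"ry":0,"rz":0},{"fingers":0.015,"x":0,"y":0,"z":-0.04,"rx":0,"ry":0,"rz":0},{"fingers":0.015,"x":0,"y":0,"z":0,"rx":0,"ry":0,"rz":0}]'; python3 -m jog '[{"fingers":0.015,"x":0,"y":0,"z":0,"rx":0,"ry":0,"rz":-10},{"fingers":0.015,"x":0,"y":0,"z":0,"rx":0,"ry":0,"rz":-10},{"fingers":0.015,"x":0,"y":0,"z":0,"rx":0,"ry":0,"rz":-10},{"fingers":0.015,"x":0,"y":0,"z":0,"rx":0,"ry":0,"rz":-10},{"fingers":0.015,"x":0,"y":0,"z":0,"rx":0,"ry":0,"rz":-10},{"fingers":0.015,"x":0,"y":0,"z":0,"rx":0,"ry":0,"rz":-10},{"fingers":0.015,"x":0,"y":0,"z":0,"rx":0,"ry":0,"rz":-10},{"fingers":0.015,"x":0,"y":0,"z":0,"rx":0,"ry":0,"rz":-10}]'
```

```text
clock: 13.38
tcp_pos: [0.5703, 0.0253, 0.0485]
orientation: [-3.138, -0.033, -0.001]
contact_force: [-0.7, 10.9, -0.4]
grip_width: 0.0231
gripper_force: 89.6
clock: 14.38
tcp_pos: [0.5721, 0.051, 0.1315]
orientation: [-3.141, -0.031, -0.01]
contact_force: [0.4, 0.1, -4.5]
grip_width: 0.0229
gripper_force: 89.7
clock: 15.38
tcp_pos: [0.5688, 0.0501, 0.1268]
orientation: [-2.379, -2.049, 0.003]
contact_force: [-0.1, 0.6, -3.9]
grip_width: 0.0233
gripper_force: 89.5
```

```bash
python3 -m jog '[{"fingers":0.015,"x":0,"y":0,"z":0,"rx":0,"ry":0,"rz":-10},{"fingers":0.015,"x":-0.017,"y":-0.031,"z":0,"rx":0,"ry":0,"rz":0},{"fingers":0.015,"x":-0.016,"y":-0.032,"z":0,"rx":0,"ry":0,"rz":0},{"fingers":0.015,"x":-0.016,"y":-0.032,"z":0,"rx":0,"ry":0,"rz":0},{"fingers":0.015,"x":0,"y":0,"z":0,"rx":0,"ry":0,"rz":0}]'
python3 - <<'E'
from h import *
im,d,W=shot("top","t3");im,d,W=shot("side","s3");bar("side","s3",.117,-.13,.12)
a=cv2.imread('pics/t3.png')[110:250,160:320]; a=cv2.resize(a,None,fx=2.5,fy=2.5,interpolation=cv2.INTER_CUBIC)
b=cv2.resize(cv2.imread('pics/s3.png')[130:250,140:310],None,fx=2.3,fy=2.9,interpolation=cv2.INTER_CUBIC)
cv2.imwrite('pics/c3.png',np.hstack([a[:340],b[:340]]))
import m; m.scene("top","t3")
E
```

```text
clock: 16.0
tcp_pos: [0.4721, -0.0027, 0.1268]
orientation: [-2.2, -2.24, 0.007]
contact_force: [1.1, -0.0, -3.2]
grip_width: 0.0231
gripper_force: 89.8
side 348 [4.722e+02 4.000e-01] [ 30.4 201.1] 0.69 pca 89.96 z 0.1171
top black40 223 [706.6  40.2] [ 10.1 279.9] 1.0 z [36. 40. 44.]
top black40 256 [688.3  38.1] [ 10.3 282.6] 1.0 z [36. 40. 44.]
top black40 399 [ 557.7 -125.6] [196.4  30.3] 1.0 z [36. 40. 45.]
top blanks 560 [582.1 -38.8] [97.6 97. ] 0.3 z [25. 30. 34.]
top mat 2557 [424.6 372.9] [250.7 107.9] 84.3 z [-3.  3.  8.]
```

View pics/c3.png

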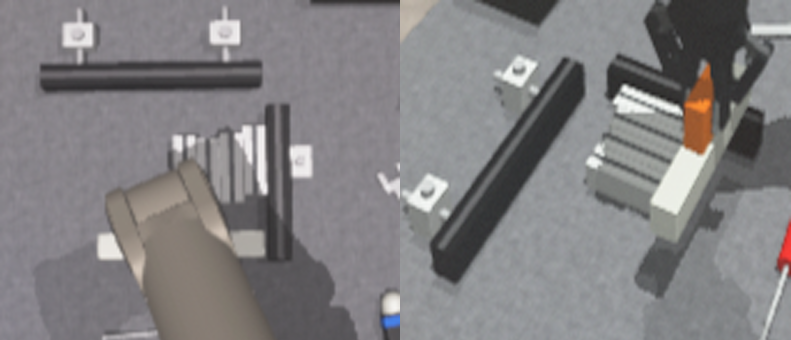

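The top view shows the row closed against the stop (blanks at px x 170–268 in the crop), and the bar is parallel, with about 9 mm gap to the stop. Now I'll lower it and push endways.

```bash
python3 -m jog '[{"fingers":0.015,"x":0,"y":0,"z":0.025,"rx":0,"ry":0,"rz":0},{"fingers":0.015,"x":0,"y":0,"z":0.025,"rx":0,"ry":0,"rz":0},{"fingers":0.015,"x":0,"y":0,"z":0.02,"rx":0,"ry":0,"rz":0},{"fingers":0.015,"x":0,"y":0,"z":0.0085,"rx":0,"ry":0,"rz":0},{"fingers":0.015,"x":0,"y":0.01,"z":0,"rx":0,"ry":0,"rz":0},{"fingers":0.015,"x":0,"y":0.01,"z":0,"rx":0,"ry":0,"rz":0},{"fingers":0.015,"x":0,"y":0.01,"z":0,"rx":0,"ry":0,"rz":0},{"fingers":0.015,"x":0,"y":0,"z":0,"rx":0,"ry":0,"rz":0}]' && python3 -m jog '[{"fingers":0.015,"x":0,"y":0.004,"z":0,"rx":0,"ry":0,"rz":0},{"fingers":0.015,"x":0,"y":0.004,"z":0,"rx":0,"ry":0,"rz":0},{"fingers":0.015,"x":0,"y":0.004,"z":0,"rx":0,"ry":0,"rz":0},{"fingers":0.015,"x":0,"y":0.004,"z":0,"rx":0,"ry":0,"rz":0},{"fingers":0.015,"x":0,"y":0.004,"z":0,"rx":0,"ry":0,"rz":0},{"fingers":0.015,"x":0,"y":0.004,"z":0,"rx":0,"ry":0,"rz":0},{"fingers":0.015,"x":0,"y":0.004,"z":0,"rx":0,"ry":0,"rz":0},{"fingers":0.015,"x":0,"y":0.004,"z":0,"rx":0,"ry":0,"rz":0}]'
```

```text
clock: 17.1
tcp_pos: [0.5072, -0.0003, 0.0503]
orientation: [2.2, 2.242, 0.002]
contact_force: [0.0, 1.3, -3.0]
grip_width: 0.0229
gripper_force: 89.7
clock: 18.1
tcp_pos: [0.5351, 0.0002, 0.0491]
orientation: [-2.198, -2.24, 0.007]
contact_force: [-8.5, 0.7, 1.1]
grip_width: 0.023
gripper_force: 90.5
```

```bash
python3 -m jog '[{"fingers":0.015,"x":0,"y":0.004,"z":0,"rx":0,"ry":0,"rz":0},{"fingers":0.015,"x":0,"y":0.004,"z":0,"rx":0,"ry":0,"rz":0},{"fingers":0.015,"x":0,"y":0.004,"z":0,"rx":0,"ry":0,"rz":0},{"fingers":0.015,"x":0,"y":0.004,"z":0,"rx":0,"ry":0,"rz":0},{"fingers":0.015,"x":0,"y":0.003,"z":0,"rx":0,"ry":0,"rz":0},{"fingers":0.015,"x":0,"y":0.003,"z":0,"rx":0,"ry":0,"rz":0},{"fingers":0.015,"x":0,"y":0.003,"z":0,"rx":0,"ry":0,"rz":0},{"fingers":0.015,"x":0,"y":0.003,"z":0,"rx":0,"ry":0,"rz":0}]'; python3 -m jog '[{"fingers":0.015,"x":0,"y":0.002,"z":0,"rx":0,"ry":0,"rz":0},{"fingers":0.015,"x":0,"y":0.002,"z":0,"rx":0,"ry":0,"rz":0},{"fingers":0.015,"x":0,"y":0.002,"z":0,"rx":0,"ry":0,"rz":0}]'
```

```text
clock: 19.1
tcp_pos: [0.5632, 0.0007, 0.0491]
orientation: [-2.198, -2.24, 0.007]
contact_force: [-8.0, 1.1, 1.9]
grip_width: 0.0233
gripper_force: 90.3
clock: 19.48
tcp_pos: [0.5692, 0.0008, 0.0491]
orientation: [-2.198, -2.24, 0.007]
contact_force: [-7.8, 0.0, 1.3]
grip_width: 0.0233
gripper_force: 90.3
```

```bash
python3 -m jog '[{"fingers":0.015,"x":0,"y":0.001,"z":0,"rx":0,"ry":0,"rz":0},{"fingers":0.015,"x":0,"y":0.001,"z":0,"rx":0,"ry":0,"rz":0},{"fingers":0.015,"x":0,"y":0.001,"z":0,"rx":0,"ry":0,"rz":0}]'| grep -E "pos|contact|orient";python3 -m jog '[{"fingers":0.015,"x":0,"y":0.001,"z":0,"rx":0,"ry":0,"rz":0},{"fingers":0.015,"x":0,"y":0.001,"z":0,"rx":0,"ry":0,"rz":0}]'| grep -E "pos|contact|orient";python3 -m jog '[{"fingers":0.015,"x":0,"y":0.001,"z":0,"rx":0,"ry":0,"rz":0},{"fingers":0.015,"x":0,"y":0.001,"z":0,"rx":0,"ry":0,"rz":0}]'| grep -E "pos|contact|orient"
```

```text
tcp_pos: [0.5722, 0.0008, 0.0491]
orientation: [-2.198, -2.24, 0.007]
contact_force: [-8.1, 0.6, 1.9]
tcp_pos: [0.5743, 0.0009, 0.0491]
orientation: [-2.198, -2.24, 0.007]
contact_force: [-7.2, 0.7, 1.5]
tcp_pos: [0.5762, 0.0009, 0.0491]
orientation: [-2.198, -2.24, 0.007]
contact_force: [-7.6, 0.4, 1.7]
```

```bash
python3 -m jog '[{"fingers":0.015,"x":0,"y":0.001,"z":0,"rx":0,"ry":0,"rz":0}]'| grep -E "pos|contact|orient";python3 -m jog '[{"fingers":0.015,"x":0,"y":0.001,"z":0,"rx":0,"ry":0,"rz":0}]'| grep -E "pos|contact|orient";python3 -m jog '[{"fingers":0.015,"x":0,"y":0.001,"z":0,"rx":0,"ry":0,"rz":0}]'| grep -E "pos|contact|orient"
```

```text
tcp_pos: [0.5773, 0.0009, 0.0491]
orientation: [-2.198, -2.24, 0.007]
contact_force: [-7.2, -0.2, 2.1]
tcp_pos: [0.5783, 0.001, 0.0491]
orientation: [-2.198, -2.24, 0.007]
contact_force: [-7.7, 0.1, 1.2]
tcp_pos: [0.5785, 0.001, 0.049]
orientation: [-2.198, -2.239, 0.009]
contact_force: [-11.8, 0.4, 4.3]
```

```bash
python3 -m jog '[{"fingers":0.015,"x":0,"y":0.0006,"z":0,"rx":0,"ry":0,"rz":0}]'| grep -E "pos|contact|orient";python3 -m jog '[{"fingers":0.015,"x":0,"y":0.0006,"z":0,"rx":0,"ry":0,"rz":0}]'| grep -E "pos|contact|orient"; python3 -m jog '[{"fingers":0.015,"x":0,"y":0.0,"z":0,"rx":0,"ry":0,"rz":0}]'| grep -E "pos|contact|orient"
python3 - <<'E'
from h import *
im,d,W=shot("top","t4");im,d,W=shot("side","s4");bar("side","s4",.0385,-.13,.12)
a=cv2.imread('pics/t4.png')[110:250,160:320]; a=cv2.resize(a,None,fx=2.5,fy=2.5,interpolation=cv2.INTER_CUBIC)
b=cv2.resize(cv2.imread('pics/s4.png')[130:230,140:280],None,fx=3,fy=3.4,interpolation=cv2.INTER_CUBIC)
cv2.imwrite('pics/c4.png',np.hstack([a[:340],b[:340,:400]]))
E
```

```text
tcp_pos: [0.5785, 0.0009, 0.0489]
orientation: [-2.197, -2.239, 0.01]
contact_force: [-12.0, 0.6, 5.3]
tcp_pos: [0.5786, 0.0009, 0.0488]
orientation: [-2.197, -2.239, 0.012]
contact_force: [-12.7, 1.1, 5.6]
tcp_pos: [0.5786, 0.001, 0.0488]
orientation: [-2.197, -2.239, 0.012]
contact_force: [-12.2, 0.1, 5.1]
side 378 [655.6  13.9] [189.7 207.1] 1.65 pca 140.46 z 0.0382
```

View pics/c4.png

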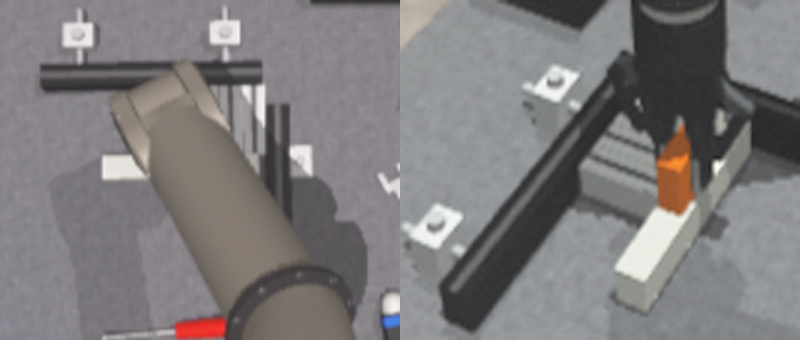

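All four look flush against the fence, as seen at (630,150) in the crop. One more gentle press, then retreat and lift.

```bash
python3 -m jog '[{"fingers":0.015,"x":0,"y":0.001,"z":0,"rx":0,"ry":0,"rz":0},{"fingers":0.015,"x":0,"y":0,"z":0,"rx":0,"ry":0,"rz":0}]'| grep -E "pos|contact|orient"; python3 -m jog '[{"fingers":0.015,"x":0,"y":-0.002,"z":0,"rx":0,"ry":0,"rz":0},{"fingers":0.015,"x":0,"y":-0.002,"z":0,"rx":0,"ry":0,"rz":0},{"fingers":0.015,"x":0,"y":-0.004,"z":0,"rx":0,"ry":0,"rz":0},{"fingers":0.015,"x":0,"y":-0.01,"z":0,"rx":0,"ry":0,"rz":0},{"fingers":0.015,"x":0,"y":-0.015,"z":0,"rx":0,"ry":0,"rz":0},{"fingers":0.015,"x":0,"y":0,"z":-0.04,"rx":0,"ry":0,"rz":0},{"fingers":0.015,"x":0,"y":0,"z":-0.04,"rx":0,"ry":0,"rz":0},{"fingers":0.015,"x":0,"y":0,"z":0,"rx":0,"ry":0,"rz":6.9}]'
```

```text
tcp_pos: [0.5786, 0.0009, 0.0486]
orientation: [-2.196, -2.238, 0.014]
contact_force: [-14.2, 0.8, 6.8]
clock: 22.45
tcp_pos: [0.5526, 0.001, 0.1331]
orientation: [2.33, 2.101, 0.008]
contact_force: [0.3, -0.0, -3.8]
grip_width: 0.0236
gripper_force: 90.0
```

```bash
python3 -m jog '[{"fingers":0.015,"x":0.0448,"y":-0.0207,"z":0,"rx":0,"ry":0,"rz":0},{"fingers":0.015,"x":0.0448,"y":-0.0207,"z":0,"rx":0,"ry":0,"rz":0},{"fingers":0.015,"x":0.0448,"y":-0.0207,"z":0,"rx":0,"ry":0,"rz":0},{"fingers":0.015,"x":0.0448,"y":-0.0207,"z":0,"rx":0,"ry":0,"rz":0},{"fingers":0.015,"x":0.0448,"y":-0.0207,"z":0,"rx":0,"ry":0,"rz":0},{"fingers":0.015,"x":0.0448,"y":-0.0207,"z":0,"rx":0,"ry":0,"rz":0},{"fingers":0.015,"x":0.0448,"y":-0.0207,"z":0,"rx":0,"ry":0,"rz":0},{"fingers":0.015,"x":0.0448,"y":-0.0207,"z":0,"rx":0,"ry":0,"rz":0}]'; python3 -m jog '[{"fingers":0.015,"x":0,"y":0,"z":0,"rx":0,"ry":0,"rz":0}]'
python3 - <<'E'
from h import *
im,d,W=shot("top","t5");im,d,W=shot("side","s5");bar("side","s5",.117,.2,.5)
import m; m.scene("top","t5");m.scene("side","s5")
a=cv2.resize(cv2.imread('pics/t5.png')[115:215,200:300],(400,400),interpolation=cv2.INTER_CUBIC)
b=cv2.resize(cv2.imread('pics/s5.png')[130:230,170:270],(400,400),interpolation=cv2.INTER_CUBIC)
cv2.imwrite('pics/c5.png',np.hstack([a,b]))
E
```

```text
clock: 23.45
tcp_pos: [0.4212, 0.3747, 0.1299]
orientation: [2.33, 2.106, 0.001]
contact_force: [0.4, 0.2, -3.7]
grip_width: 0.0231
gripper_force: 89.8
clock: 23.58
tcp_pos: [0.4188, 0.3787, 0.1305]
orientation: [-2.32, -2.114, -0.004]
contact_force: [-0.5, -1.2, -3.2]
grip_width: 0.0229
gripper_force: 90.0
side 755 [419.  376.7] [201.   31.4] 84.61 pca 84.49 z 0.1197
top black40 213 [706.8  40.3] [ 10.7 280.3] 1.0 z [36. 41. 45.]
top black40 176 [688.6   6. ] [  9.6 218.2] 1.2 z [36. 41. 45.]
top black40 60 [686.2 150.6] [10.3 58. ] 0.7 z [35. 39. 44.]
top black40 152 [ 568.8 -116.6] [173.7   9.8] 0.2 z [36. 40. 45.]
top black40 169 [ 557.8 -135.5] [196.2   9.8] 1.3 z [35. 40. 45.]
top blanks 602 [627.3 -38.7] [65.4 97.2] 0.2 z [25. 30. 34.]
top mat 39 [480.3 475.2] [32.9 13.2] 88.9 z [-4.  3.  6.]
top mat 1027 [420.6 335.9] [177.  105.7] 83.7 z [-3.  3.  8.]
side black40 94 [ 519.  -134.1] [123.6  13.9] 0.3 z [36. 38. 41.]
side black40 181 [ 517.6 -115.3] [122.9  19.4] 1.2 z [36. 38. 41.]
side black40 60 [704.8 154.8] [10.7 60.2] 4.4 z [37. 38. 41.]
side black40 74 [685.1 163.5] [42.1 16.4] 81.5 z [36. 39. 41.]
side mat 4004 [423.9 374.5] [250.5 109.7] 83.5 z [-0.  2.  5.]
```

View pics/c5.png

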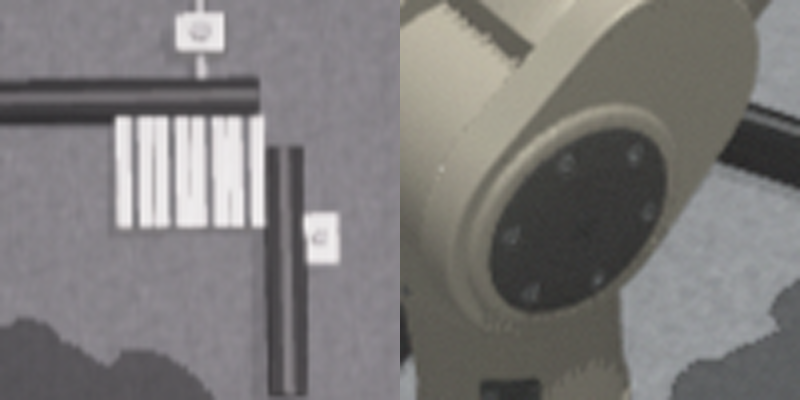

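The row is tight and flush against both fence and stop (crop 115–265, 115–228). Now placing the straightedge.

```bash
python3 -m jog '[{"fingers":0.015,"x":0,"y":0,"z":0.03,"rx":0,"ry":0,"rz":0},{"fingers":0.015,"x":0,"y":0,"z":0.03,"rx":0,"ry":0,"rz":0},{"fingers":0.015,"x":0,"y":0,"z":0.01,"rx":0,"ry":0,"rz":0},{"fingers":0.015,"x":0,"y":0,"z":0,"rx":0,"ry":0,"rz":0},{"fingers":0.015,"x":0,"y":0,"z":0,"rx":0,"ry":0,"rz":0}]'
```

```text
clock: 24.3
tcp_pos: [0.423, 0.3742, 0.0609]
orientation: [2.331, 2.106, 0.003]
contact_force: [0.1, 0.7, -3.0]
grip_width: 0.0229
gripper_force: 89.6
```

```bash
python3 -m jog '[{"fingers":0.015,"x":0,"y":0.002,"z":0.006,"rx":0,"ry":0,"rz":0},{"fingers":0.015,"x":0,"y":0,"z":0.004,"rx":0,"ry":0,"rz":0},{"fingers":0.015,"x":0,"y":0,"z":0.001,"rx":0,"ry":0,"rz":0},{"fingers":0.015,"x":0,"y":0,"z":0.001,"rx":0,"ry":0,"rz":0}]'|grep -E "pos|contact"; python3 -m jog '[{"fingers":0.015,"x":0,"y":0,"z":0.001,"rx":0,"ry":0,"rz":0}]'|grep -E "pos|contact"; python3 -m jog '[{"fingers":0.015,"x":0,"y":0,"z":0.001,"rx":0,"ry":0,"rz":0},{"fingers":0.015,"x":0,"y":0,"z":0,"rx":0,"ry":0,"rz":0}]'|grep -E "pos|contact"
```

```text
tcp_pos: [0.4242, 0.3737, 0.0477]
contact_force: [0.1, 0.8, -2.8]
tcp_pos: [0.4243, 0.3737, 0.047]
contact_force: [-1.9, -2.5, 7.9]
tcp_pos: [0.4243, 0.3737, 0.047]
contact_force: [-1.6, -4.2, 8.1]
```

```bash
python3 -m jog '[{"fingers":0.035,"x":0,"y":0,"z":-0.001,"rx":0,"ry":0,"rz":0},{"fingers":0.05,"x":0,"y":0,"z":0,"rx":0,"ry":0,"rz":0},{"fingers":0.07,"x":0,"y":0,"z":0,"rx":0,"ry":0,"rz":0},{"fingers":0.07,"x":0,"y":0,"z":0,"rx":0,"ry":0,"rz":0},{"fingers":0.07,"x":0,"y":0,"z":0,"rx":0,"ry":0,"rz":0},{"fingers":0.07,"x":0,"y":0,"z":0,"rx":0,"ry":0,"rz":0}]'; python3 -m jog '[{"fingers":0.07,"x":0,"y":0,"z":-0.02,"rx":0,"ry":0,"rz":0},{"fingers":0.07,"x":0,"y":0,"z":-0.03,"rx":0,"ry":0,"rz":0},{"fingers":0.07,"x":0,"y":0,"z":-0.05,"rx":0,"ry":0,"rz":0},{"fingers":0.07,"x":0,"y":0,"z":-0.05,"rx":0,"ry":0,"rz":0},{"fingers":0.07,"x":0,"y":0,"z":-0.05,"rx":0,"ry":0,"rz":0},{"fingers":0.07,"x":0,"y":0,"z":0,"rx":0,"ry":0,"rz":0},{"fingers":0.07,"x":0,"y":0,"z":0,"rx":0,"ry":0,"rz":0}]'
python3 - <<'E'
from h import *
im,d,W=shot("side","s6");bar("side","s6",.038,.2,.5);shot("top","t6")
import m;m.scene("top","t6");m.scene("side","s6")
E
```

```text
clock: 25.92
tcp_pos: [0.4243, 0.3736, 0.0467]
orientation: [-2.331, -2.107, 0.0]
contact_force: [-0.6, -0.1, -0.9]
grip_width: 0.0702
gripper_force: 0.0
clock: 26.8
tcp_pos: [0.4241, 0.3733, 0.2473]
orientation: [2.33, 2.106, 0.001]
contact_force: [0.2, -0.4, -0.2]
grip_width: 0.07
gripper_force: 0.0
side 1154 [563.9 361. ] [199.7 314.8] 84.21 pca -167.09 z 0.0373
top black40 212 [707.1  38.4] [ 10.8 276.4] 1.1 z [36. 40. 45.]
top black40 229 [688.3  38.4] [ 10.4 282.9] 1.1 z [36. 40. 45.]
top black40 94 [ 600.6 -115.5] [  6.9 110.5] 89.8 z [36. 40. 46.]
top black40 161 [ 557.8 -135.4] [196.4   9.9] 1.2 z [36. 40. 45.]
top black40 73 [ 499.5 -116.9] [79.9  9.7] 0.1 z [36. 39. 46.]
top blanks 596 [627.4 -38.7] [65.3 97.1] 0.2 z [24. 30. 35.]
top mat 1346 [423.1 355.1] [214.5 107.4] 84.2 z [-3.  3.  8.]
top white 98 [432.3 432.4] [38.8 28.4] 89.7 z [32. 38. 43.]
top white 215 [419.7 311.9] [79.8 29.8] 84.3 z [33. 38. 43.]
top orange 129 [424.3 370.6] [60.1 21.1] 83.0 z [82. 88. 92.]
side black40 126 [ 556.  -132.8] [196.7  14.4] 0.4 z [36. 38. 41.]
side black40 258 [ 556.3 -113.5] [198.8  17. ] 0.9 z [36. 38. 41.]
side blanks 447 [625.  -37.2] [ 66.7 104.7] 2.1 z [25. 29. 31.]
side mat 281 [463.  287.4] [95.  34.9] 64.1 z [-0.  2.  4.]
side mat 3000 [424.8 374. ] [249.9 111.2] 83.9 z [-0.  2.  5.]
side white 1233 [422.8 375.3] [199.6  31.5] 84.1 z [29. 37. 40.]
side orange 361 [423.1 375.7] [58.5 24.6] 84.7 z [83. 87. 89.]
```

View pics/s6.png

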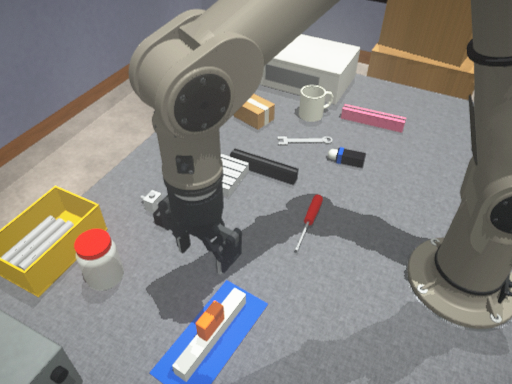

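The straightedge stands on the mat, centred and aligned (84.1° against the mat's 83.9°), at px (210,335). The gripper is clear and the row is in place.

```bash
python3 -c "
from bench import r
print(r.hand_in())"
```

```text
the job is handed in; nothing more can be done
None
```

I handed in the job at about 27 s: the last pictures show the four blanks tight against the stop and flush against the fence (pressed at about 11 N sideways and 14 N endways), and the straightedge released, standing along its mat; no verdict came back.

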